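# Dispense a dose into the measuring jug

### The job

Lift the handled measuring jug out of the tub and stand it gently upright on the bench under the spout of the pump dispenser, so that the spout's outlet is over the middle of its mouth. Only when it stands there and you have let go of it, press the pump head all the way down and let it spring back up; leave the jug standing there. Leave the beaker in the tub, the two flasks and the mortar where they stand.

Things in the scene. Friction and masses are not known exactly. Their poses are not given: they have to be found in the camera images.
- jug_center (a point): centre (half-way up, on the axis) of the loose measuring jug, white plastic, about 130 g, starting upright in the tub: an open round cup 85 mm high, 76 mm outside diameter at the rim, 68 mm at the foot, walls 3 mm, with one loop handle pointing along its own -x (see jug_handle); z is up along the axis.
- jug_handle (a point): on the jug's handle, where it can be pinched from above: 60 mm from the jug's axis along the jug's -x, 60 mm above its underside, axes as the jug's. The handle is a flat loop 12 mm thick (along y); its top bar spans 58 to 74 mm above the underside and runs outward from the wall; its outer upright is centred 73 mm from the axis, the handle ends 79 mm from it.
- tub: grey plastic open tub fixed to the bench, 250 mm (x) by 280 mm (y) outside, 65 mm high, walls and floor 5 mm; origin at the centre of its underside on the bench. It holds the jug and the beaker, side by side along its y. It stands on one side of the bench (left or right), the dispenser on the other.
- beaker_center (a point): centre (half-way up) of a loose plain white plastic beaker without a handle, 72 mm diameter, 90 mm high, standing in the tub; it stays there.
- dispenser: white round bottle, 84 mm diameter, on a steel foot disc 96 mm across and 12 mm high screwed to the bench; origin at the centre of its underside on the bench. Its own -x is the direction in which the spout points. Shoulder at 142 mm; the pump head stands above it.
- pump_top (a point): centre of the flat round top (44 mm diameter) of the grey pump head, on the bottle's axis, 212 mm above the bench when up; it moves down with the pump.
- outlet (a point): mouth of the downturned spout tip (12 mm thick), 100 mm from the bottle's axis along the dispenser's -x, 159 mm above the bench when up. The spout is a bar 12 mm thick from the pump head, about 200 mm above the bench, bending down over its last 25 mm; it moves down with the pump.
- pump (a joint): how far the pump head is pressed: 0 up, 0.020 m fully down. Its spring takes about 4 N to start and 10 N at the bottom, where there is a hard stop, and returns it when released.
- flask_funnel: loose conical glass flask with a white funnel in its neck, next to the dispenser: 86 mm diameter at the foot, 205 mm high, funnel 88 mm across at the top; origin at the centre of its underside.
- flask_small: loose small conical glass flask, 68 mm diameter at the foot, 115 mm high, next to the dispenser; origin at the centre of its underside.
- mortar: loose white porcelain mortar bowl, 94 mm across the rim, 58 mm high, near the dispenser's spout side; origin at the centre of its underside.

How it is judged:
By the outcome, as a careful person would: the job done as asked, in the order asked, and still so for the second after the job is handed in, with the robot touching nothing.
It also fails if it takes over 58 s, if anything falls off the work surface, if the arm or the gripper's body presses on something with over 40 N, if the wrist force passes 120 N, or if a joint passes its speed limit or range.

### The arm

A 6-joint arm with a two-finger parallel gripper is mounted at the origin on the work surface. World frame = base frame: x ahead of the robot, y to its left, z up, the work surface at z = 0. Lengths are in mm, angles in rad, forces in N, time in s.
With the tool pointing down it reaches from about 350 to 850 mm from the base axis. Payload 8.1 kg.
Tool frame: the origin (TCP) lies between the finger pads; the fingertips stand 11 mm ahead of it and the grasp point (between the pads) lies 8 mm behind it; y points along the fingers, x is the direction in which the jaws open and shut, and the axes are right-handed (so a half turn about y gives the same grasp; the last joint's range is limited). The gripper opens to 93 mm and grips with 3 to 60 N. Pads are 15 mm wide; open, the fingers measure 128 mm over their backs; the gripper's body (75 mm by 188 mm) begins 65 mm behind the grasp point.
Start: joints at [1.117, 0.13, 1.488, -0, 1.523, -0.085], TCP at [216.277, 559.669, 194.035] pointing down, gripper open.
Joint ranges: [-2.96, 2.96], [-0.89, 2.26], [0.02, 2.5], [-1.34, 4.48], [0, 2.73], [-2.66, 2.66]. Speed limits (rad/s): [2.39, 2.39, 2.79, 3.14, 3.14, 3.14].

### API

Orientations are given as a unit quaternion [w, x, y, z].
In Python, from rig import * gives the robot as it stands. The module is installed in compiled form; this text tells all that it offers.
- The arm moves only by the tool step_arm, never from a script. Its argument "deltas" is a list of rows, each an object of numbers: "x", "y", "z": the shift along the world's x, y, z in m; "spin": the turn about the world's z in rad. In form: [{"x": .., "y": .., "z": .., "spin": ..}, ...]. A call has exactly 8 rows; each row shifts and turns the commanded pose from where the row before left it; what a row does not reach is not made up. A row lasts 1/8 s, in which the tool goes at most 62.5 mm and 10.7 degrees, less where a joint would pass 70% of its speed; a pose out of reach is approached as far as the arm can. A call is refused whole if a number of a shift passes 0.0625 or a number of a turn 0.188, either way. A call with a gripper value outside its range is refused whole. "jaw" is the opening, from 0 (shut) to 1 (fully open), set as the call begins (left out, the last holds). The fingers move at their own pace and stop on an object; "force" is the grip in N (left out, the last holds). Time passes only in rows, so rows that do not move let the fingers close, or fill a call up. It gives the time, the measured TCP pose, the force and the opening at its end, in the units of the state.
- read_state(): the state, without advancing time (a new reading comes with each control period).
- snapshot(name): name is "side" or "top" or "wrist"; returns (picture, depth): 420x560x3 uint8, blue, green, red; 420x560 float32, mm along the optical axis (not along the pixel's ray), 0 where there is no reading.
- calibration(name): a dict with "camera_matrix" (3x3 intrinsics, pixels), "origin" and "orientation" of the camera in the world. Camera axes: x right, y down, z forward; pixel columns grow to the right and rows downward; lengths in mm; the calibration is good to about 2 mm. A picture is of the moment at which its call begins: read the wrist's pose just before it. calibration takes no time and is no camera call; for the wrist camera it gives the pose at the moment of the call.
- job_done(): hands the job in, once; it reports no verdict.
Trained networks look in the newest picture that a camera, given by its name, has taken for a name from the list of things; names that differ only in an ending like _2 or _b are one class to them, and where a whole thing is asked for, a point or a joint stands for the part that bears it (a point fixed in the world has none). Each returns a list of dicts, best first, with "confidence" (0 to 1); they miss things now and then, are a little off and sometimes report something else, mostly with a low value. They report only what shows in the picture. A call takes as long as a camera call.
- regions_of(camera, thing): "mask" (420x560 bool, what is visible of it) and "at" ([column, row] in pixels, amid what is visible of it).
The state is a dict: "time": time; "joint_positions": joint angles; "qvel": joint speeds; "tau": joint torques, N m; "position": TCP position; "orientation": TCP orientation; "ft_force": force on the tool from outside, world axes, zero at the start; "ft_torque": the same for the moment, N m; "finger_gap": finger opening in mm.
Only numpy, scipy, OpenCV 4.12 (cv2) and the standard library are available. Lean on these libraries where they do the work, as an engineer would, in place of code of your own. Each camera call takes 0.05 s, during which the arm holds its last target. There are 200 camera calls.

## Working session

There is one attempt and no reset: what is moved stays moved. The work goes in short steps, Python scripts to look and compute and a tool call to move; the robot and the scene stay as the last step left them, time stands still between calls to the robot, and variables do not carry over. Pictures are saved under pics/ and viewed, about 8 in all and at most 12, crops included, and the job is handed in when it is done.

Besides the shell and the picture viewer there is one more tool, called after "Call:" by a JSON object that holds its "api" and its "payload". step_arm: Moves the arm, as the interface text tells. Its arguments: {"type":"object","properties":{"deltas":{"type":"array","items":{"type":"object","properties":{"x":{"type":"number"},"y":{"type":"number"},"z":{"type":"number"},"spin":{"type":"number"}}}},"jaw":{"type":"number"},"force":{"type":"number"}},"required":["deltas"]}

```bash
mkdir -p pics
cat > h.py <<'E'
from rig import *
import numpy as np, cv2
from scipy.spatial.transform import Rotation as R
def cal(n):
    c=calibration(n);q=c["orientation"]
    return np.array(c["camera_matrix"]),np.array(c["origin"]),R.from_quat([q[1],q[2],q[3],q[0]]).as_matrix()
def cloud(n,d,c=None):
    K,o,M=c or cal(n)
    v,u=np.mgrid[:420,:560]
    p=np.stack([(u-K[0,2])/K[0,0]*d,(v-K[1,2])/K[1,1]*d,d],-1)
    return p@M.T+o
def proj(n,p,c=None):
    K,o,M=c or cal(n); q=(np.array(p)-o)@M; return (K@(q/q[...,2:]).T).T[...,:2]
E
cat > a.py <<'E'
from h import *
s=read_state();print(s["time"],s["position"],s["orientation"],s["finger_gap"])
ims=[]
for n in ["top","side"]:
    c=cal(n);im,d=snapshot(n);P=cloud(n,d,c);np.savez("c_"+n,im=im,P=P)
    print(n,c[1],c[2][:,2])
    for t in ["jug_center","jug_handle","tub","beaker_center","dispenser","pump_top","outlet","flask_funnel","flask_small","mortar"]:
        for r in regions_of(n,t)[:2]:
            m=r["mask"]&(d>0);q=P[m]
            if len(q): print(t,round(r["confidence"],2),r["at"],m.sum(),np.round(np.median(q,0)),np.round(np.percentile(q,2,axis=0)),np.round(np.percentile(q,98,axis=0)))
    cv2.imwrite(f"pics/{n}0.png",im)
E
python3 a.py
```

```text
0.0 [216.01474938 559.10746894 192.98531733] [-0.5828875   0.58352124  0.39927164 -0.4004089 ] 92.98938292740196
top [ 410.83252016  -26.49224373 1318.42092048] [ 0.13741464  0.00848706 -0.99047725]
jug_center 0.58 [211.0, 219.7] 772 [552. 181.  33.] [494. 134.   6.] [587. 210.  93.]
jug_handle 0.85 [210.5, 221.5] 771 [552. 182.  32.] [493. 134.   6.] [587. 210.  93.]
tub 0.78 [193.3, 219.5] 7719 [555. 237.   7.] [432.  83.   0.] [698. 379.  68.]
tub 0.67 [334.7, 246.5] 595 [ 471. -164.   54.] [ 439. -210.    1.] [ 513. -137.  125.]
beaker_center 0.22 [384.0, 206.9] 460 [ 566. -275.  210.] [ 492. -339.    3.] [ 597. -243.  217.]
dispenser 0.95 [369.0, 209.4] 1372 [ 563. -253.  143.] [ 500. -318.   -0.] [ 616. -219.  216.]
pump_top 0.92 [385.6, 208.7] 466 [ 567. -275.  209.] [ 492. -352.    2.] [ 599. -243.  217.]
outlet 0.65 [383.1, 206.4] 470 [ 567. -275.  209.] [ 493. -333.    3.] [ 605. -244.  217.]
outlet 0.6 [176.8, 202.2] 693 [603. 283.  38.] [566. 241.   6.] [634. 310.  98.]
flask_funnel 0.87 [334.5, 247.7] 552 [ 470. -164.   58.] [ 439. -210.   15.] [ 512. -139.  129.]
flask_
[... 658 characters left out ...]
 -287.  132.] [ 504. -310.    9.] [ 619. -251.  213.]
dispenser 0.35 [270.7, 182.9] 717 [545. 182.  62.] [493. 134.  18.] [585. 213.  90.]
pump_top 0.7 [296.8, 276.3] 578 [ 565. -278.  206.] [ 492. -319.    0.] [ 599. -164.  214.]
outlet 0.64 [299.8, 275.8] 560 [ 566. -277.  206.] [ 492. -319.   -0.] [ 599. -123.  214.]
flask_funnel 0.86 [256.0, 276.9] 1076 [ 474. -197.   65.] [ 437. -217.   -1.] [511. -87. 201.]
flask_small 0.65 [346.2, 335.8] 613 [ 675. -350.   43.] [ 653. -366.    8.] [ 707. -325.  101.]
flask_small 0.17 [298.6, 275.3] 479 [ 566. -278.  208.] [ 494. -319.  176.] [ 596. -247.  214.]
mortar 0.89 [325.2, 367.2] 1468 [ 613. -413.   32.] [ 568. -467.    7.] [ 651. -382.   60.]
```

Run:
```python
import numpy as np,cv2
a=np.load("c_top.npz")["im"];b=np.load("c_side.npz")["im"]
o=np.hstack([cv2.resize(a[130:290,120:460],None,fx=2.35,fy=2.35)]);p=cv2.resize(b[120:420,200:400],None,fx=2,fy=2)
cv2.imwrite("pics/t1.png",o);cv2.imwrite("pics/s1.png",p)
def circ(P):
    A=np.c_[2*P[:,:2],np.ones(len(P))];x=np.linalg.lstsq(A,(P[:,:2]**2).sum(1),rcond=None)[0];return x[:2],np.sqrt(x[2]+x[:2]@x[:2])
for n in["top","side"]:
    P=np.load(f"c_{n}.npz")["P"].reshape(-1,3)
    def box(x0,x1,y0,y1,z0,z1):return P[(P>[x0,y0,z0]).all(1)&(P<[x1,y1,z1]).all(1)]
    q=box(480,600,120,225,78,98);print(n,"jug rim",len(q),q[:,2].max(),circ(q),q.min(0),q.max(0))
    h=box(480,600,80,240,68,79);print("h z<79",len(h),np.round(h[:60]).tolist())
    q=box(555,640,230,320,82,102);print("beaker",len(q),circ(q))
    q=box(480,620,-380,-200,205,225);print("head",len(q),np.median(q,0),q.min(0),q.max(0)); 
    q=box(480,620,-380,-200,175,225);import collections
    print(np.round(q[::8]).astype(int).tolist())
    q=box(540,680,-480,-370,50,66);print("mortar",len(q),circ(q))
```

```text
top jug rim 206 96.58644542235652 (array([542.88115344, 174.15801227]), np.float64(42.06437273509652)) [486.76812359 131.56006625  78.01266198] [591.04332807 218.86715577  96.58644542]
h z<79 88 [[586.0, 178.0, 79.0], [586.0, 175.0, 79.0], [586.0, 173.0, 75.0], [587.0, 168.0, 70.0], [586.0, 165.0, 76.0], [586.0, 162.0, 77.0], [583.0, 183.0, 78.0], [584.0, 182.0, 73.0], [584.0, 157.0, 73.0], [581.0, 189.0, 75.0], [581.0, 187.0, 72.0], [582.0, 82.0, 70.0], [579.0, 193.0, 70.0], [579.0, 190.0, 70.0], [575.0, 195.0, 74.0], [576.0, 193.0, 70.0], [572.0, 197.0, 75.0], [573.0, 196.0, 68.0], [569.0, 200.0, 77.0], [571.0, 85.0, 69.0], [568.0, 85.0, 70.0], [565.0, 88.0, 69.0], [566.0, 85.0, 68.0], [561.0, 203.0, 74.0], [562.0, 134.0, 73.0], [558.0, 205.0, 78.0], [558.0, 202.0, 75.0], [560.0, 87.0, 71.0], [555.0, 204.0, 79.0], [556.0, 203.0, 71.0], [551.0, 203.0, 69.0], [547.0, 204.0, 79.0], [548.0, 202.0, 73.0], [545.0, 203.0, 72.0], [542.0, 202.0, 77.0], [543.0, 134.0, 71.0], [537.0, 199.0, 73.0], [536.0, 136.0, 78.0], [531.0, 195.0, 79.0], [531.0, 139.0, 75.0], [528.0, 194.0, 74.0], [529.0, 
[... 4213 characters left out ...]
 205], [571, -281, 210], [589, -283, 210], [554, -280, 207], [571, -282, 207], [589, -282, 206], [554, -282, 206], [571, -281, 203], [589, -282, 202], [551, -284, 206], [576, -283, 200], [540, -287, 208], [574, -283, 197], [538, -288, 206], [531, -291, 208], [549, -287, 198], [540, -291, 202], [535, -295, 204], [526, -296, 205], [520, -299, 206], [511, -300, 204], [528, -298, 200], [522, -301, 201], [515, -304, 202], [510, -306, 203], [506, -306, 199], [504, -306, 195], [502, -308, 195], [499, -310, 194], [497, -312, 194], [497, -314, 193], [497, -315, 192], [499, -316, 188], [492, -319, 187], [498, -319, 181]]
mortar 487 (array([ 609.34283914, -424.38536654]), np.float64(42.48953510193883))
```

View pics/t1.png

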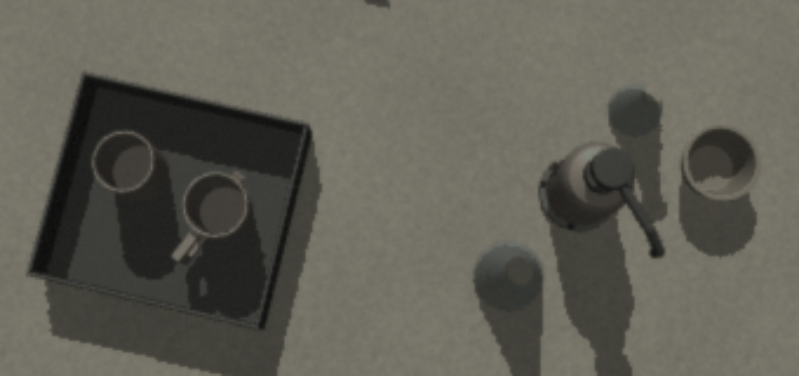

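View pics/s1.png

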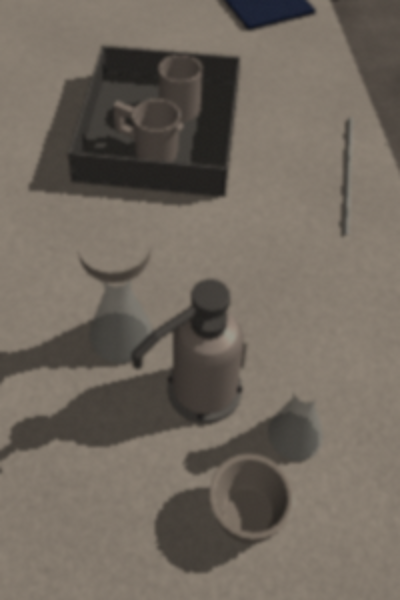

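The top view shows the jug near crop px (215,205) with its handle tip at (175,255). The beaker is at (123,160), the pump head at (608,168) and the spout tip at (657,253). In the side view the funnel flask is beside the dispenser, on the tub side. Next I'll work out the axes.

Run:
```python
from h import *
from scipy.optimize import least_squares
s=read_state();q=s["orientation"];M=R.from_quat([q[1],q[2],q[3],q[0]]).as_matrix()
print(np.round(M,2),"jaw yaw",np.degrees(np.arctan2(M[1,0],M[0,0])))
c=cal("wrist");print(c[1]-s["position"],c[2][:,2],c[0][0,0])
print("cam in tool",M.T@(c[1]-s["position"]))
for n in["top","side"]:
    P=np.load(f"c_{n}.npz")["P"].reshape(-1,3)
    def box(x0,x1,y0,y1,z0,z1):return P[(P>[x0,y0,z0]).all(1)&(P<[x1,y1,z1]).all(1)]
    q=box(515,600,125,215,84,98)
    f=least_squares(lambda p:np.hypot(*(q[:,:2]-p).T)-37,[552,170],loss="soft_l1");print(n,"jug",f.x)
    h=box(470,600,110,235,66,84);d=h[:,:2]-f.x;r=np.hypot(*d.T);g=h[(r>48)&(r<85)];v=g[:,:2].mean(0)-f.x
    print("handle",len(g),g.mean(0),np.degrees(np.arctan2(v[1],v[0])),np.hypot(*v))
    t=box(540,620,-300,-225,208,220);f=least_squares(lambda p:np.maximum(np.hypot(*(t[:,:2]-p).T)-22,0),t[:,:2].mean(0));print("head",(t.min(0)+t.max(0))/2,t.mean(0))
    g=box(480,620,-340,-200,155,209);g=g[(np.hypot(*(g[:,:2]-t.mean(0)[:2]).T)>30)&(g[:,1]<-265)];v=g[:,:2].mean(0)-t.mean(0)[:2]
    print("spout dir",np.degrees(np.arctan2(v[1],v[0])),len(g),g.min(0))
```

```text
[[ 0.36 -0.   -0.93]
 [ 0.93 -0.    0.36]
 [-0.   -1.    0.  ]] jaw yaw 68.8690598346464
[-63.87128332  24.31494357 190.54442196] [ 0.23289211 -0.08963803 -0.96836268] 374.8533638287244
cam in tool [  -0.35202014 -190.54285451   68.34640249]
top jug [552.45656983 168.65931087]
handle 58 [501.21813804 206.61110139  78.37134902] 143.47302443849372 63.7629617862672
head [ 569.72275996 -264.03711645  213.63005358] [ 578.636954   -263.63571027  212.90066303]
spout dir -149.10352399251263 156 [ 488.19199498 -320.31124417  164.86314965]
side jug [552.39792935 169.73992704]
handle 43 [500.43551574 206.37695103  76.19373393] 144.81356903181754 63.579587569292116
head [ 570.19212022 -264.05665828  211.86992293] [ 578.92990969 -264.04869872  211.86421425]
spout dir -148.38485172346 219 [ 489.52522148 -321.00652207  164.82157392]
```

Call:
{"api": "step_arm", "payload": {"deltas": [{"x": 0.036,"y": -0.044,"spin": -0.033},{"x": 0.036,"y": -0.044,"spin": -0.033},{"x": 0.036,"y": -0.044,"spin": -0.033},{"x": 0.036,"y": -0.044,"spin": -0.033},{"x": 0.036,"y": -0.044,"spin": -0.033},{"x": 0.036,"y": -0.044,"spin": -0.033},{"x": 0.036,"y": -0.045,"spin": -0.033},{"x": 0.034,"y": -0.045,"spin": -0.029}], "jaw": 0.7, "force": 25}}

```text
validation failed for argument at $.de...
```

```bash
cat > w.py <<'E'
from h import *
import sys
s=read_state();q=s["orientation"];M=R.from_quat([q[1],q[2],q[3],q[0]]).as_matrix()
print(s["time"],s["position"],"jaw yaw",np.degrees(np.arctan2(M[1,0],M[0,0])),"j",np.round(s["joint_positions"],2),"gap",s["finger_gap"],"F",np.round(s["ft_force"],1))
if len(sys.argv)>1:
    c=cal("wrist");im,d=snapshot("wrist");P=cloud("wrist",d,c);np.savez("c_wrist",im=im,P=P)
    cv2.imwrite(f"pics/{sys.argv[1]}.png",im)
E
python3 w.py w1
python3 - <<'E'
from h import *
from scipy.optimize import least_squares
P=np.load("c_wrist.npz")["P"].reshape(-1,3)
def box(x0,x1,y0,y1,z0,z1):return P[(P>[x0,y0,z0]).all(1)&(P<[x1,y1,z1]).all(1)]
q=box(515,600,125,215,84,98);print(len(q),np.median(q,0))
f=least_squares(lambda p:np.hypot(*(q[:,:2]-p).T)-37,[552,170],loss="soft_l1");print("jug",f.x)
h=box(470,600,110,235,66,90);d=h[:,:2]-f.x;r=np.hypot(*d.T);g=h[(r>50)&(r<78)];v=g[:,:2].mean(0)-f.x
print("handle",len(g),g.mean(0),np.median(g[:,2]),np.degrees(np.arctan2(v[1],v[0])),np.hypot(*v))
E
```

```text
1.1 [216.27879745 559.66443854 194.03400524] jaw yaw 68.8690598346464 j [ 1.12  0.13  1.49  0.    1.52 -0.09] gap 93.21236947413192 F [-1.   0.5  0.4]
0 [nan nan nan]
jug [552. 170.]
handle 0 [nan nan nan] nan nan nan
  return _methods._mean(a, axis=axis, dtype=dtype,
  ret = um.true_divide(
<stdin>:7: RuntimeWarning: Mean of empty slice.
<stdin>:8: RuntimeWarning: Mean of empty slice.
  ret = ret.dtype.type(ret / rcount)
```

View pics/w1.png

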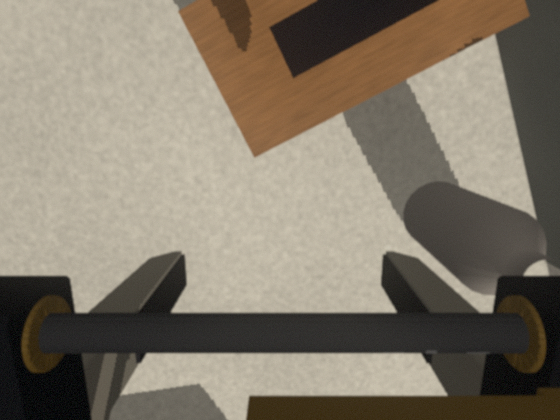

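The move was refused, so nothing moved, probably because some fields were missing. The wrist view shows an unlisted grey cylinder near px (480,235), so I'll check that the path is clear.

Run:
```python
import numpy as np
P=np.load("c_wrist.npz")["P"];print(np.round([P[200,440],P[235,480],P[230,430],P[100,330]]))
for n in ["top","side"]:
    Q=np.load(f"c_{n}.npz")["P"].reshape(-1,3)
    for lo,hi in [(100,200),(200,400)]:
        k=Q[(Q[:,0]>150)&(Q[:,0]<700)&(abs(Q[:,1])<650)&(Q[:,2]>lo)&(Q[:,2]<hi)]
        import collections;print(n,lo,collections.Counter(map(tuple,(np.round(k[:,:2]/60)*60).astype(int).tolist())).most_common(25))
```

```text
[[267. 689.  59.]
 [276. 685. 131.]
 [284. 669.  74.]
 [152. 623.  79.]]
top 100 [((600, -240), 244), ((540, -240), 241), ((540, -300), 75), ((480, -300), 52), ((480, -180), 43), ((600, -300), 19), ((660, -300), 3), ((660, -360), 3), ((600, 300), 2), ((600, 240), 2)]
top 200 [((180, 480), 608), ((240, 540), 475), ((180, 540), 356), ((240, 480), 311), ((600, -240), 132), ((540, -300), 127), ((240, 600), 101), ((600, -300), 59), ((540, -240), 53), ((480, -300), 6), ((420, -120), 2), ((480, -120), 1)]
side 100 [((600, -300), 472), ((540, -300), 312), ((480, -180), 161), ((540, -240), 95), ((600, -240), 90), ((480, -300), 88), ((480, -240), 79), ((660, -360), 21), ((420, -180), 20), ((540, -180), 10), ((720, -360), 2), ((600, 300), 1)]
side 200 [((180, 480), 373), ((240, 600), 290), ((240, 540), 287), ((180, 540), 201), ((540, -300), 161), ((600, -240), 128), ((240, 480), 114), ((600, -300), 96), ((300, 600), 49), ((540, -240), 48), ((480, -240), 26), ((240, 660), 21), ((420, -180), 6), ((540, -180), 4), ((300, 660), 2), ((480, -300), 2), ((480, -180), 1)]
```

Call:
{"api": "step_arm", "payload": {"deltas": [{"x": 0,"y": 0,"z": 0.02,"spin": 0},{"x": 0,"y": 0,"z": 0.02,"spin": 0},{"x": 0,"y": 0,"z": 0,"spin": 0},{"x": 0,"y": 0,"z": 0,"spin": 0},{"x": 0,"y": 0,"z": 0,"spin": 0},{"x": 0,"y": 0,"z": 0,"spin": 0},{"x": 0,"y": 0,"z": 0,"spin": 0},{"x": 0,"y": 0,"z": 0,"spin": 0}], "jaw": 0.7, "force": 25}}

```text
time: 2.15
position: [216.3, 559.6, 233.8]
orientation: [-0.583, 0.583, 0.4, -0.4]
ft_force: [-0.4, 1.0, -0.1]
finger_gap: 65.2
```

Call:
{"api": "step_arm", "payload": {"deltas": [{"x": 0.036,"y": -0.044,"z": 0,"spin": -0.033},{"x": 0.036,"y": -0.044,"z": 0,"spin": -0.033},{"x": 0.036,"y": -0.044,"z": 0,"spin": -0.033},{"x": 0.036,"y": -0.044,"z": 0,"spin": -0.033},{"x": 0.036,"y": -0.044,"z": 0,"spin": -0.033},{"x": 0.036,"y": -0.044,"z": 0,"spin": -0.033},{"x": 0.036,"y": -0.045,"z": 0,"spin": -0.033},{"x": 0.034,"y": -0.045,"z": 0,"spin": -0.029}]}}

```text
time: 3.15
position: [503.3, 204.1, 234.2]
orientation: [-0.63, 0.63, 0.321, -0.32]
ft_force: [1.1, 1.3, 0.2]
finger_gap: 65.3
```

```bash
cat > f.py <<'E'
from h import *
from scipy.optimize import least_squares
P=np.load("c_wrist.npz")["P"].reshape(-1,3)
def box(x0,x1,y0,y1,z0,z1):return P[(P>[x0,y0,z0]).all(1)&(P<[x1,y1,z1]).all(1)]
q=box(515,600,125,215,86,98);print(len(q),np.median(q,0))
f=least_squares(lambda p:np.hypot(*(q[:,:2]-p).T)-36.5,[552,170],loss="soft_l1");print("jug",f.x)
h=box(470,600,110,235,66,90);d=h[:,:2]-f.x;r=np.hypot(*d.T);g=h[(r>50)&(r<78)];v=g[:,:2].mean(0)-f.x
print("handle",len(g),g.mean(0),np.median(g[:,2]),np.degrees(np.arctan2(v[1],v[0])),np.hypot(*v))
E
python3 w.py w2; python3 f.py
```

```text
3.15 [503.32291822 204.07023109 234.24718982] jaw yaw 53.91101145880044 j [ 0.29 -0.04  1.59  0.    1.59 -0.65] gap 65.26234761765711 F [1.1 1.3 0.2]
933 [559.34832805 165.17339314  89.28366747]
jug [552.59978601 171.26488383]
handle 382 [501.37557046 209.64233333  78.47957234] 78.52752234691727 143.15925763318776 64.00585043117934
```

View pics/w2.png

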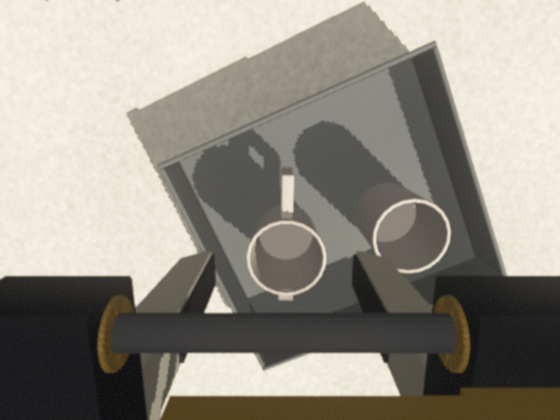

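The handle at px (288,188) lines up with the jaws, with the jug mouth at (287,258) and the beaker at (411,236), clear of the fingers. The measured handle top is 78.5, where 79 was expected. Descending now.

Call:
{"api": "step_arm", "payload": {"deltas": [{"x": -0.0015,"y": 0.0035,"z": -0.03,"spin": 0},{"x": 0,"y": 0,"z": -0.03,"spin": 0},{"x": 0,"y": 0,"z": -0.03,"spin": 0},{"x": 0,"y": 0,"z": -0.03,"spin": 0},{"x": 0,"y": 0,"z": -0.025,"spin": 0},{"x": 0,"y": 0,"z": -0.02,"spin": 0},{"x": 0,"y": 0,"z": -0.012,"spin": 0},{"x": 0,"y": 0,"z": 0,"spin": 0}]}}

```text
time: 4.2
position: [500.1, 209.1, 56.3]
orientation: [0.63, -0.63, -0.32, 0.321]
ft_force: [-0.2, -0.3, -0.5]
finger_gap: 65.3
```

Call:
{"api": "step_arm", "payload": {"deltas": [{"x": 0,"y": 0,"z": 0,"spin": 0},{"x": 0,"y": 0,"z": 0,"spin": 0},{"x": 0,"y": 0,"z": 0,"spin": 0},{"x": 0,"y": 0,"z": 0,"spin": 0},{"x": 0,"y": 0,"z": 0,"spin": 0},{"x": 0,"y": 0,"z": 0,"spin": 0},{"x": 0,"y": 0,"z": 0,"spin": 0},{"x": 0,"y": 0,"z": 0,"spin": 0}], "jaw": 0, "force": 25}}

```text
time: 5.2
position: [500.7, 209.2, 57.0]
orientation: [0.63, -0.63, -0.321, 0.321]
ft_force: [0.7, -0.3, -0.6]
finger_gap: 0.3
```

```bash
python3 w.py w3; python3 f.py
```

```text
5.2 [500.73450539 209.18537914  56.98345954] jaw yaw 53.977411943881876 j [ 0.3   0.09  1.79 -0.    1.26 -0.64] gap 0.33520135497929243 F [ 0.7 -0.3 -0.6]
0 [nan nan nan]
jug [552. 170.]
handle 668 [494.42404406 214.26487154  81.7895841 ] 79.43210934883662 142.44661916587037 72.624854939337
  return _methods._mean(a, axis=axis, dtype=dtype,
  ret = um.true_divide(
```

The gap closed to 0, so the grip missed. Looking again.

View pics/w3.png

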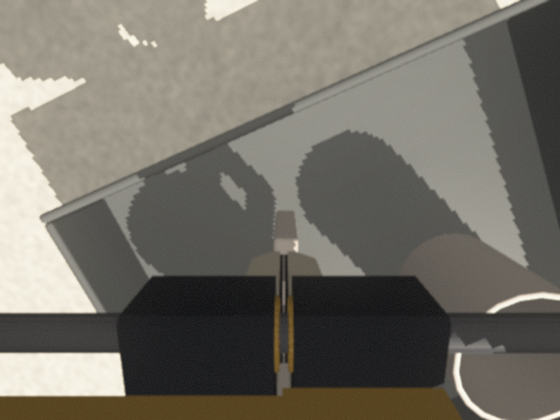

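Run:
```python
from h import *
ims=[]
for n in ["top","side"]:
    c=cal(n);im,d=snapshot(n);np.savez("c2_"+n,im=im,P=cloud(n,d,c));u,v=proj(n,[[520,190,60]])[0].astype(int)
    ims.append(cv2.resize(im[v-45:v+45,u-45:u+45],(400,400),interpolation=cv2.INTER_CUBIC))
cv2.imwrite("pics/m3.png",np.hstack(ims))
```

```text
(no output)
```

View pics/m3.png

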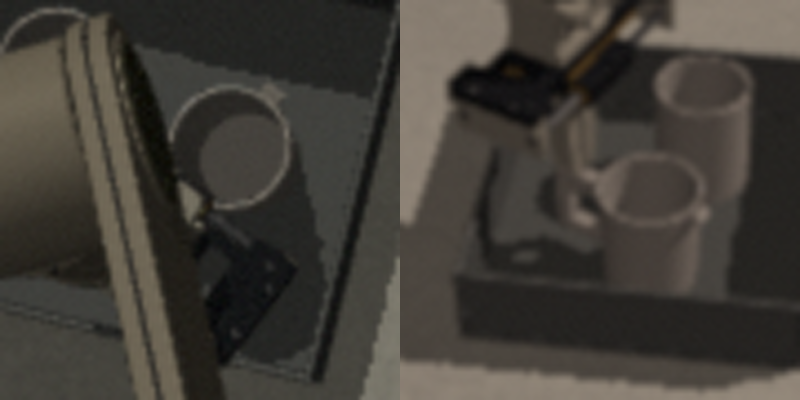

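```bash
python3 - <<'E'
from h import *
from scipy.optimize import least_squares
P=np.load("c_wrist.npz")["P"]
for r in range(205,300,6): print(r,[np.round(P[r,c]).astype(int).tolist() for c in (258,270,285,300,312)])
for n in["top","side"]:
    P=np.load(f"c2_{n}.npz")["P"].reshape(-1,3)
    q=P[(P>[515,125,84]).all(1)&(P<[600,215,98]).all(1)]
    f=least_squares(lambda p:np.hypot(*(q[:,:2]-p).T)-37,[552,170],loss="soft_l1");print(n,len(q),"jug",f.x)
E
python3 w.py
```

```text
205 [[480, 203, 6], [485, 210, 4], [491, 218, 5], [496, 226, 5], [501, 232, 5]]
211 [[483, 201, 5], [488, 207, 5], [490, 218, 27], [500, 223, 5], [505, 230, 4]]
217 [[487, 198, 4], [491, 205, 5], [490, 218, 39], [503, 221, 4], [508, 227, 3]]
223 [[490, 196, 5], [495, 202, 5], [490, 218, 53], [507, 219, 4], [511, 225, 6]]
229 [[493, 193, 5], [498, 200, 5], [490, 218, 64], [510, 216, 4], [514, 223, 6]]
235 [[497, 191, 5], [501, 197, 5], [490, 218, 75], [513, 214, 5], [518, 220, 5]]
241 [[500, 188, 4], [505, 195, 4], [491, 217, 79], [517, 211, 5], [522, 218, 4]]
247 [[504, 186, 5], [508, 192, 5], [493, 216, 80], [521, 209, 4], [525, 215, 5]]
253 [[507, 183, 5], [490, 209, 86], [496, 214, 79], [498, 220, 84], [529, 213, 6]]
259 [[487, 205, 92], [490, 209, 92], [495, 214, 88], [498, 220, 92], [501, 225, 93]]
265 [[487, 206, 100], [490, 210, 100], [495, 214, 95], [498, 220, 100], [500, 224, 100]]
271 [[488, 206, 105], [491, 210, 105], [495, 214, 102], [498, 220, 105], [501, 224, 105]]
277 [[469, 225, 171], [471, 227, 171], [495, 214, 109], [475, 233, 172], [476, 235, 172]]
283 [[469, 225, 175], [471, 228, 175], [495, 214, 114], [475, 232, 173], [476, 234, 175]]
289 [[469, 226, 178], [471, 228, 178], [496, 214, 118], [474, 232, 178], [476, 234, 178]]
295 [[470, 225, 180], [471, 228, 181], [495, 214, 124], [474, 232, 180], [476, 234, 181]]
top 112 jug [552.38541386 168.69663337]
side 115 jug [552.48332312 170.19039643]
5.35 [500.78894463 209.1542556   57.03135489] jaw yaw 53.97385320901262 j [ 0.3   0.09  1.79 -0.    1.26 -0.64] gap 0.7199982998917571 F [0.1 0.  0.2]
```

Run:
```python
from h import *
for n in["top","side"]:
    P=np.load(f"c2_{n}.npz")["P"]
    m=(np.hypot(P[...,0]-500.8,P[...,1]-209)<24)&(P[...,2]>20)&(P[...,2]<150)
    p=P[m];ax=np.array([.588,.809]);az=np.array([-.809,.588]);d=p[:,:2]-[500.8,209.2]
    o=np.c_[d@ax,d@az,p[:,2]];o=o[np.argsort(o[:,2])];print(n,np.round(o).astype(int).tolist())
c=cal("wrist");print(c[1])
```

```text
top []
side [[-4, -20, 20], [-5, -13, 23], [-6, 6, 23], [-4, 11, 24], [-2, 16, 24], [-3, 8, 24], [-5, 2, 25], [-5, -18, 25], [-5, -9, 25], [-5, -2, 26], [-5, -22, 27], [-5, -5, 27], [-9, -8, 28], [-4, 3, 28], [-6, -14, 28], [4, -4, 29], [-4, -9, 29], [1, -10, 30], [-4, 7, 30], [-6, -18, 30], [-3, 15, 30], [-5, -21, 31], [6, -11, 31], [4, -8, 31], [0, -3, 32], [-5, -14, 32], [-6, -2, 32], [4, 0, 32], [2, 3, 32], [5, -3, 32], [-5, -6, 33], [0, -15, 33], [-9, 8, 34], [-4, -1, 34], [4, 4, 34], [-5, 10, 34], [-5, -18, 34], [-4, -21, 34], [-3, 7, 34], [-5, -10, 35], [-7, 1, 36], [-5, 14, 37], [-2, -20, 37], [-4, 2, 37], [-4, 10, 38], [3, 3, 40], [-4, 3, 41], [-5, 14, 41], [-6, 5, 41], [-2, 15, 43], [5, 4, 43], [-6, 9, 45], [-5, 5, 46], [-4, 2, 46], [-3, 10, 46], [-1, 4, 48], [-3, 6, 48], [-2, 11, 50], [1, 1, 51], [-1, 4, 52], [4, 3, 53], [-7, 11, 53], [-6, 4, 55], [-4, 10, 56], [-2, 3, 58], [-4, 13, 59], [-8, 10, 59], [-6, 4, 61], [-4, 9, 61], [-5, 12, 65], [-5, -7, 65], [-4, 9, 65], [-7, 3, 66], [-5, -19, 66], [-6, 0, 67], [-6, -12, 67], [-5, -4, 67], [-5, 12, 69], [-6, 4, 69], [-6, -16, 
[... 1682 characters left out ...]
], [-2, -8, 122], [-6, -11, 122], [-17, 5, 123], [14, -9, 123], [-16, -6, 124], [6, -7, 124], [-1, -8, 126], [-13, -8, 126], [-16, 5, 127], [-8, -8, 127], [-19, 0, 127], [-16, -6, 128], [8, -9, 128], [12, -10, 130], [-12, -8, 130], [-20, -5, 130], [16, -8, 130], [-7, -8, 130], [-17, -3, 131], [-18, 0, 131], [2, -6, 131], [9, -9, 131], [-3, -9, 131], [-16, -6, 132], [-11, -7, 132], [5, -8, 133], [0, -11, 135], [-4, -6, 135], [-17, -3, 135], [-8, -9, 135], [2, -6, 135], [-19, -1, 136], [-16, -7, 136], [-11, -7, 137], [-15, -2, 137], [3, -6, 138], [-16, -7, 140], [-11, -7, 141], [-7, -9, 143], [-10, -6, 143], [-16, -7, 144], [-6, -8, 146], [-18, 2, 150]]
[445.47119492 249.20438884 247.56140159]
```

The closed fingertips actually end at z≈83, against the 46 implied by the reported TCP. Both cameras agree the real tips are about 37 mm higher than the text says, so the fingers shut just above the handle (top at 79). Laterally they are centred. I'll open, go 37 mm lower and grip again.

Call:
{"api": "step_arm", "payload": {"deltas": [{"x": 0,"y": 0,"z": 0,"spin": 0},{"x": 0,"y": 0,"z": 0,"spin": 0},{"x": 0,"y": 0,"z": 0,"spin": 0},{"x": 0,"y": 0,"z": 0,"spin": 0},{"x": 0,"y": 0,"z": -0.012,"spin": 0},{"x": 0,"y": 0,"z": -0.012,"spin": 0},{"x": 0,"y": 0,"z": -0.012,"spin": 0},{"x": 0,"y": 0,"z": 0,"spin": 0}], "jaw": 0.6}}

```text
time: 6.35
position: [499.3, 208.7, 19.1]
orientation: [0.63, -0.63, -0.32, 0.322]
ft_force: [-0.2, 0.4, -0.1]
finger_gap: 55.5
```

Call:
{"api": "step_arm", "payload": {"deltas": [{"x": 0,"y": 0,"z": 0,"spin": 0},{"x": 0,"y": 0,"z": 0,"spin": 0},{"x": 0,"y": 0,"z": 0,"spin": 0},{"x": 0,"y": 0,"z": 0,"spin": 0},{"x": 0,"y": 0,"z": 0,"spin": 0},{"x": 0,"y": 0,"z": 0,"spin": 0},{"x": 0,"y": 0,"z": 0,"spin": 0},{"x": 0,"y": 0,"z": 0,"spin": 0}], "jaw": 0, "force": 25}}

```text
time: 7.35
position: [500.9, 209.2, 21.2]
orientation: [-0.63, 0.63, 0.321, -0.321]
ft_force: [-0.6, -0.2, 1.7]
finger_gap: 11.6
```

Call:
{"api": "step_arm", "payload": {"deltas": [{"x": 0,"y": 0,"z": 0,"spin": 0},{"x": 0,"y": 0,"z": 0.006,"spin": 0},{"x": 0,"y": 0,"z": 0.015,"spin": 0},{"x": 0,"y": 0,"z": 0.03,"spin": 0},{"x": 0,"y": 0,"z": 0.04,"spin": 0},{"x": 0,"y": 0,"z": 0.04,"spin": 0},{"x": 0,"y": 0,"z": 0.04,"spin": 0},{"x": 0,"y": 0,"z": 0.02,"spin": 0}], "force": 45}}

```text
time: 8.35
position: [501.9, 209.5, 215.7]
orientation: [-0.63, 0.63, 0.322, -0.319]
ft_force: [-0.1, -0.0, -2.0]
finger_gap: 11.7
```

```bash
cat > tilt.py <<'E'
from h import *
import sys
s=read_state();q=s["orientation"];M=R.from_quat([q[1],q[2],q[3],q[0]]).as_matrix();p0=s["position"]
ax,az=M[:2,0],M[:2,2]
for n in["top","side"]:
    c=cal(n);im,d=snapshot(n);P=cloud(n,d,c);d2=P[...,:2]-p0[:2]
    a,b=d2@ax,d2@az;z=P[...,2]-p0[2]
    m=(abs(a)<45)&(b>-110)&(b<-15)&(z>45)&(z<82)
    A=np.c_[a[m],b[m],z[m]];r=A[A[:,2]>A[:,2].max()-30]
    if m.sum()<20: print(n,m.sum());continue
    for lo,hi in[(-110,-85),(-85,-60),(-60,-35)]:
        k=A[(A[:,1]>lo)&(A[:,1]<hi)];print(n,lo,len(k),k[:,2].max().round(1) if len(k) else 0, np.percentile(k[:,2],90).round(1) if len(k) else 0)
    t=A[A[:,2]>62];print("rim extents a,b",np.percentile(t,[1,99],axis=0).round().tolist())
    u,v=proj(n,[p0])[0].astype(int);cv2.imwrite(f"pics/tilt_{n}.png",cv2.resize(im[max(v-60,0):v+60,max(u-60,0):u+60],(480,480)))
E
python3 w.py; python3 tilt.py
```

```text
8.35 [501.9218045  209.53414546 215.67995619] jaw yaw 53.97573350465076 j [ 0.3  -0.03  1.62  0.    1.55 -0.64] gap 11.67127198019171 F [-0.1 -0.  -2. ]
top -110 92 73.1 71.3
top -85 80 72.0 70.4
top -60 85 72.2 71.0
rim extents a,b [[-40.0, -109.0, 63.0], [34.0, -32.0, 73.0]]
side -110 115 73.2 71.2
side -85 120 73.6 70.3
side -60 124 72.9 70.4
rim extents a,b [[-38.0, -108.0, 62.0], [37.0, -29.0, 73.0]]
```

Call:
{"api": "step_arm", "payload": {"deltas": [{"x": -0.005,"y": -0.016,"z": 0.01,"spin": 0.03},{"x": -0.012,"y": -0.03,"z": 0.01,"spin": 0.06},{"x": -0.012,"y": -0.04,"z": 0.01,"spin": 0.06},{"x": -0.012,"y": -0.04,"z": 0.01,"spin": 0.06},{"x": -0.012,"y": -0.04,"z": 0,"spin": 0.06},{"x": -0.012,"y": -0.04,"z": 0,"spin": 0.06},{"x": -0.012,"y": -0.04,"z": 0,"spin": 0.06},{"x": -0.012,"y": -0.04,"z": 0,"spin": 0.06}]}}

```text
time: 9.45
position: [410.4, -77.8, 249.9]
orientation: [0.543, -0.541, -0.453, 0.455]
ft_force: [0.0, -0.2, -2.1]
finger_gap: 11.8
```

Call:
{"api": "step_arm", "payload": {"deltas": [{"x": -0.012,"y": -0.04,"z": 0,"spin": 0.06},{"x": -0.012,"y": -0.04,"z": 0,"spin": 0.06},{"x": -0.012,"y": -0.04,"z": 0,"spin": 0.06},{"x": -0.012,"y": -0.04,"z": 0,"spin": 0.06},{"x": -0.012,"y": -0.04,"z": 0,"spin": 0.06},{"x": -0.012,"y": -0.04,"z": 0,"spin": 0.06},{"x": -0.011,"y": -0.03,"z": 0,"spin": 0.05},{"x": -0.01,"y": -0.016,"z": 0,"spin": 0.03}]}}

```text
time: 10.45
position: [341.8, -343.2, 249.2]
orientation: [0.446, -0.44, -0.541, 0.561]
ft_force: [0.4, -0.3, -1.9]
finger_gap: 11.8
```

```bash
cat > out.py <<'E'
from h import *
from scipy.optimize import least_squares
for n in["top","side"]:
    P=np.load(f"c_{n}.npz")["P"].reshape(-1,3)
    def b(l,h): return P[(P>l).all(1)&(P<h).all(1)]
    g=b([484,-325,160],[512,-296,197]);print(n,"tip",len(g),g.min(0).round(),g.max(0).round(),g.mean(0).round())
    g=b([425,-240,185],[525,-110,210]);
    f=least_squares(lambda p:np.hypot(*(g[:,:2]-p).T)-43,[474,-172],loss="soft_l1");print("funnel",len(g),f.x)
E
python3 w.py; python3 tilt.py; python3 out.py
```

```text
10.45 [ 341.76618911 -343.16297088  249.16879808] jaw yaw 102.389851075223 j [-0.87 -0.2   1.71 -0.03  1.63 -2.66] gap 11.798378915738784 F [ 0.4 -0.3 -1.9]
top -110 113 70.6 68.1
top -85 93 71.9 68.3
top -60 108 73.0 69.2
rim extents a,b [[-38.0, -109.0, 62.0], [37.0, -33.0, 72.0]]
side -110 200 68.7 66.5
side -85 210 68.8 66.5
side -60 192 69.9 68.1
rim extents a,b [[-36.0, -109.0, 62.0], [38.0, -40.0, 70.0]]
top tip 46 [ 488. -320.  165.] [ 507. -302.  197.] [ 497. -312.  188.]
funnel 3 [ 476.43925578 -176.46399796]
side tip 79 [ 490. -321.  165.] [ 510. -300.  197.] [ 498. -314.  186.]
funnel 153 [ 476.29603069 -174.25529234]
```

Joint 6 is at its limit here, so I'll turn the spin back before going further.

Call:
{"api": "step_arm", "payload": {"deltas": [{"x": 0,"y": 0,"z": 0,"spin": -0.06},{"x": 0,"y": 0,"z": 0,"spin": -0.06},{"x": 0,"y": 0,"z": 0,"spin": -0.06},{"x": 0,"y": 0,"z": 0,"spin": 0},{"x": 0,"y": 0,"z": 0,"spin": 0},{"x": 0,"y": 0,"z": 0,"spin": 0},{"x": 0,"y": 0,"z": 0,"spin": 0},{"x": 0,"y": 0,"z": 0,"spin": 0}]}}

```text
time: 11.55
position: [342.8, -342.8, 251.4]
orientation: [0.493, -0.488, -0.499, 0.519]
ft_force: [0.8, -0.3, -1.4]
finger_gap: 11.6
```

```bash
python3 w.py; python3 tilt.py
```

```text
11.55 [ 342.75290897 -342.81737137  251.4382568 ] jaw yaw 92.18331773979322 j [-0.87 -0.19  1.7  -0.03  1.64 -2.48] gap 11.566565574871749 F [ 0.8 -0.3 -1.4]
top -110 116 71.4 68.6
top -85 106 72.4 69.0
top -60 102 71.2 69.2
rim extents a,b [[-37.0, -109.0, 62.0], [37.0, -33.0, 71.0]]
side -110 193 68.6 66.4
side -85 211 70.4 66.8
side -60 229 69.6 67.4
rim extents a,b [[-36.0, -109.0, 62.0], [37.0, -30.0, 69.0]]
```

Run:
```python
from h import *
s=read_state();q=s["orientation"];M=R.from_quat([q[1],q[2],q[3],q[0]]).as_matrix();print(M.round(3));print("tilt deg",np.degrees(np.arccos(-M[2,1])))
```

```text
[[-0.038 -0.025 -0.999]
 [ 0.999 -0.015 -0.038]
 [-0.014 -1.     0.026]]
tilt deg 1.6991229662183456
```

Call:
{"api": "step_arm", "payload": {"deltas": [{"x": 0,"y": 0,"z": -0.02,"spin": 0},{"x": 0,"y": 0,"z": -0.035,"spin": 0},{"x": 0,"y": 0,"z": -0.035,"spin": 0},{"x": 0,"y": 0,"z": -0.035,"spin": 0},{"x": 0,"y": 0,"z": -0.035,"spin": 0},{"x": 0,"y": 0,"z": -0.035,"spin": 0},{"x": 0,"y": 0,"z": -0.02,"spin": 0},{"x": 0,"y": 0,"z": 0,"spin": 0}]}}

```text
time: 12.65
position: [340.9, -340.5, 33.3]
orientation: [0.495, -0.486, -0.499, 0.519]
ft_force: [0.5, -0.5, -1.9]
finger_gap: 11.8
```

```bash
cat > jug.py <<'E'
from h import *
from scipy.optimize import least_squares
import sys
s=read_state();q=s["orientation"];M=R.from_quat([q[1],q[2],q[3],q[0]]).as_matrix();p0=s["position"]
C=p0[:2]-65*M[:2,2] if len(sys.argv)<3 else np.array([float(sys.argv[1]),float(sys.argv[2])])
zr=p0[2]+69 if len(sys.argv)<3 else 85
print("pos",p0,"yaw",np.degrees(np.arctan2(M[1,0],M[0,0])))
out=C-(np.array([494,-315.5]))
for n in["top","side"]:
    c=cal(n);im,d=snapshot(n);P=cloud(n,d,c).reshape(-1,3)
    r=np.hypot(*(P[:,:2]-C).T);q=P[(r<46)&(r>28)&(abs(P[:,2]-zr)<7)]
    f=least_squares(lambda p:np.hypot(*(q[:,:2]-p).T)-36.8,C,loss="soft_l1");print(n,len(q),"jug centre",f.x,"rim z",np.percentile(q[:,2],80))
    # rim plane
    k=q[q[:,2]>np.median(q[:,2])];
    u,v=proj(n,[[C[0],C[1],60]])[0].astype(int)
    cv2.imwrite(f"pics/jug_{n}.png",cv2.resize(im[max(v-55,0):v+55,max(u-55,0):u+55],(400,400)))
a=cv2.imread("pics/jug_top.png");b=cv2.imread("pics/jug_side.png");cv2.imwrite("pics/jugb_%d.png"%(10*s["time"]),np.hstack([a,b]))
E
python3 w.py; python3 jug.py
```

```text
12.65 [ 340.85784388 -340.54354391   33.25180679] jaw yaw 92.17827521110343 j [-0.87 -0.03  1.96 -0.03  1.22 -2.46] gap 11.812290910569676 F [ 0.5 -0.5 -1.9]
pos [ 340.85784388 -340.54354391   33.25180679] yaw 92.17827521110343
top 107 jug centre [ 407.3443471  -338.28367985] rim z 102.07473590039645
side 208 jug centre [ 408.05327115 -338.4603522 ] rim z 102.20523992851604
```

Call:
{"api": "step_arm", "payload": {"deltas": [{"x": 0.008,"y": 0.001,"z": 0,"spin": 0.01},{"x": 0.013,"y": 0.002,"z": 0,"spin": 0.02},{"x": 0.013,"y": 0.002,"z": 0,"spin": 0.02},{"x": 0.013,"y": 0.002,"z": 0,"spin": 0.02},{"x": 0.013,"y": 0.002,"z": 0,"spin": 0.02},{"x": 0.013,"y": 0.002,"z": 0,"spin": 0.02},{"x": 0.01,"y": 0.002,"z": 0,"spin": 0.015},{"x": 0.004,"y": 0.001,"z": 0,"spin": 0.005}]}}

```text
time: 13.75
position: [430.4, -328.6, 36.3]
orientation: [0.458, -0.454, -0.53, 0.551]
ft_force: [-0.5, -0.0, -2.0]
finger_gap: 11.7
```

```bash
python3 w.py; python3 jug.py
```

```text
13.75 [ 430.37850577 -328.56833798   36.31699911] jaw yaw 99.67995140135676 j [-0.73  0.12  1.8  -0.03  1.23 -2.45] gap 11.695248998088397 F [-0.5 -0.  -2. ]
pos [ 430.37850577 -328.56833798   36.31699911] yaw 99.67995140135676
top 78 jug centre [ 494.92958354 -317.67941889] rim z 104.02324602572621
side 135 jug centre [ 495.23181914 -316.52806877] rim z 103.86693554043025
```

Call:
{"api": "step_arm", "payload": {"deltas": [{"x": -0.001,"y": 0.0015,"z": -0.004,"spin": 0},{"x": 0,"y": 0,"z": -0.004,"spin": 0},{"x": 0,"y": 0,"z": -0.003,"spin": 0},{"x": 0,"y": 0,"z": -0.002,"spin": 0},{"x": 0,"y": 0,"z": -0.001,"spin": 0},{"x": 0,"y": 0,"z": -0.001,"spin": 0},{"x": 0,"y": 0,"z": -0.001,"spin": 0},{"x": 0,"y": 0,"z": 0,"spin": 0}]}}

```text
time: 14.85
position: [428.8, -327.3, 20.4]
orientation: [0.458, -0.454, -0.53, 0.55]
ft_force: [-0.6, 0.3, -1.9]
finger_gap: 11.7
```

```bash
python3 w.py; python3 jug.py;ls pics
```

```text
14.85 [ 428.75276916 -327.2590642    20.35241751] jaw yaw 99.62460907433909 j [-0.73  0.13  1.82 -0.03  1.2  -2.45] gap 11.73892403573147 F [-0.6  0.3 -1.9]
pos [ 428.75276916 -327.2590642    20.35241751] yaw 99.62460907433909
top 73 jug centre [ 494.00585853 -316.6838729 ] rim z 89.04711644802447
side 136 jug centre [ 493.53146649 -315.20166143] rim z 87.5963650729492
jug_side.png
jug_top.png
jugb_126.png
jugb_137.png
jugb_148.png
m3.png
s1.png
side0.png
t1.png
tilt_side.png
tilt_top.png
top0.png
w1.png
w2.png
w3.png
```

Well centred. I'll finish lowering in 0.5 mm steps until it touches.

Call:
{"api": "step_arm", "payload": {"deltas": [{"x": 0,"y": 0,"z": -0.001,"spin": 0},{"x": 0,"y": 0,"z": -0.0005,"spin": 0},{"x": 0,"y": 0,"z": -0.0005,"spin": 0},{"x": 0,"y": 0,"z": -0.0005,"spin": 0},{"x": 0,"y": 0,"z": -0.0005,"spin": 0},{"x": 0,"y": 0,"z": 0,"spin": 0},{"x": 0,"y": 0,"z": 0,"spin": 0},{"x": 0,"y": 0,"z": 0,"spin": 0}]}}

```text
time: 15.95
position: [429.1, -327.8, 18.2]
orientation: [0.458, -0.455, -0.53, 0.55]
ft_force: [-3.4, -0.4, 5.4]
finger_gap: 11.8
```

View pics/jugb_148.png

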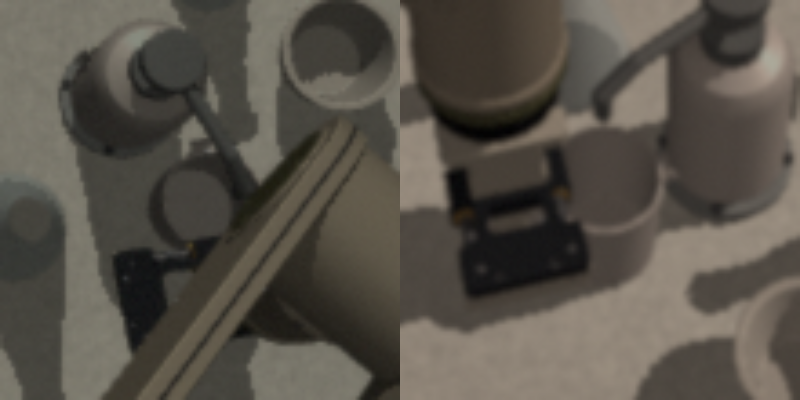

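Call:
{"api": "step_arm", "payload": {"deltas": [{"x": 0,"y": 0,"z": 0,"spin": 0},{"x": 0,"y": 0,"z": 0,"spin": 0},{"x": 0,"y": 0,"z": 0,"spin": 0},{"x": 0,"y": 0,"z": -0.0005,"spin": 0},{"x": 0,"y": 0,"z": 0,"spin": 0},{"x": 0,"y": 0,"z": 0,"spin": 0},{"x": 0,"y": 0,"z": 0,"spin": 0},{"x": 0,"y": 0,"z": 0,"spin": 0}], "jaw": 0, "force": 3}}

```text
time: 16.95
position: [428.8, -327.2, 16.9]
orientation: [0.458, -0.454, -0.53, 0.55]
ft_force: [0.7, -0.9, 0.4]
finger_gap: 11.8
```

Call:
{"api": "step_arm", "payload": {"deltas": [{"x": 0,"y": 0,"z": 0,"spin": 0},{"x": 0,"y": 0,"z": 0,"spin": 0},{"x": 0,"y": 0,"z": 0,"spin": 0},{"x": 0,"y": 0,"z": 0,"spin": 0},{"x": 0,"y": 0,"z": 0,"spin": 0},{"x": 0,"y": 0,"z": 0,"spin": 0},{"x": 0,"y": 0,"z": 0,"spin": 0},{"x": 0,"y": 0,"z": 0,"spin": 0}], "jaw": 0.4}}

```text
time: 17.95
position: [428.8, -327.3, 16.9]
orientation: [0.458, -0.454, -0.53, 0.55]
ft_force: [-0.3, -0.2, -0.6]
finger_gap: 36.9
```

Call:
{"api": "step_arm", "payload": {"deltas": [{"x": -0.006,"y": -0.001,"z": 0,"spin": 0},{"x": -0.012,"y": -0.002,"z": 0,"spin": 0},{"x": -0.015,"y": -0.0025,"z": 0,"spin": 0},{"x": -0.015,"y": -0.0025,"z": 0,"spin": 0},{"x": -0.015,"y": -0.0025,"z": 0,"spin": 0},{"x": -0.012,"y": -0.002,"z": 0,"spin": 0},{"x": 0,"y": 0,"z": 0.02,"spin": 0},{"x": 0,"y": 0,"z": 0.03,"spin": 0}]}}

```text
time: 18.95
position: [352.4, -339.1, 66.5]
orientation: [0.459, -0.454, -0.53, 0.55]
ft_force: [1.1, 0.4, -0.5]
finger_gap: 37.1
```

```bash
python3 w.py; python3 jug.py 494 -316
```

```text
18.95 [ 352.40636724 -339.12859672   66.48676546] jaw yaw 99.59282215428681 j [-0.85 -0.06  1.93 -0.03  1.28 -2.58] gap 37.09321270587016 F [ 1.1  0.4 -0.5]
pos [ 352.40636724 -339.12859672   66.48676546] yaw 99.59282215428681
top 123 jug centre [ 493.55551455 -317.21516205] rim z 86.98725110600553
side 214 jug centre [ 492.99608974 -316.44408622] rim z 85.38128253661546
```

Call:
{"api": "step_arm", "payload": {"deltas": [{"x": 0,"y": 0,"z": 0.03,"spin": 0},{"x": 0,"y": 0,"z": 0.035,"spin": 0},{"x": 0,"y": 0,"z": 0.035,"spin": 0},{"x": 0,"y": 0,"z": 0.035,"spin": 0},{"x": 0,"y": 0,"z": 0.035,"spin": 0},{"x": 0,"y": 0,"z": 0.025,"spin": 0},{"x": 0,"y": 0,"z": 0,"spin": 0},{"x": 0,"y": 0,"z": 0,"spin": 0}], "jaw": 0, "force": 20}}

```text
time: 20.05
position: [353.3, -339.4, 260.1]
orientation: [0.459, -0.454, -0.53, 0.55]
ft_force: [-0.3, 0.3, 0.5]
finger_gap: 0.6
```

Call:
{"api": "step_arm", "payload": {"deltas": [{"x": 0.015,"y": 0.005,"z": 0,"spin": 0},{"x": 0.03,"y": 0.01,"z": 0,"spin": 0},{"x": 0.035,"y": 0.012,"z": 0,"spin": 0},{"x": 0.035,"y": 0.012,"z": 0,"spin": 0},{"x": 0.035,"y": 0.012,"z": 0,"spin": 0},{"x": 0.035,"y": 0.012,"z": 0,"spin": 0},{"x": 0.03,"y": 0.009,"z": 0,"spin": 0},{"x": 0.011,"y": 0.003,"z": 0,"spin": 0}]}}

```text
time: 21.05
position: [581.1, -263.0, 259.8]
orientation: [0.459, -0.453, -0.53, 0.551]
ft_force: [0.3, -0.4, -0.5]
finger_gap: 0.7
```

```bash
cat > tip.py <<'E'
from h import *
s=read_state();p=s["position"];print(p,s["finger_gap"],np.round(s["joint_positions"],2),s["ft_force"])
for n in["top","side"]:
    c=cal(n);im,d=snapshot(n);P=cloud(n,d,c).reshape(-1,3);r=np.hypot(*(P[:,:2]-p[:2]).T)
    q=P[(r<35)&(P[:,2]>p[2]+18)&(P[:,2]<p[2]+70)]
    if len(q): print(n,"tip",len(q),q[:,2].min(),q[q[:,2]<q[:,2].min()+15].mean(0))
    t=P[(np.hypot(*(P[:,:2]-[578.8,-263.8]).T)<30)&(abs(P[:,2]-205)<20)];
    if len(t): print("head",len(t),t.min(0).round(),t.max(0).round())
    u,v=proj(n,[[550,-285,200]])[0].astype(int);cv2.imwrite(f"pics/tip_{n}.png",cv2.resize(im[v-60:v+60,u-60:u+60],(400,400)))
cv2.imwrite("pics/tip_%d.png"%(10*s["time"]),np.hstack([cv2.imread("pics/tip_top.png"),cv2.imread("pics/tip_side.png")]))
E
python3 tip.py; ls pics|grep tip_
```

```text
[ 581.13178412 -262.95321429  259.76260672] 0.7181674854128602 [-0.49  0.23  1.25 -0.03  1.67 -2.23] [ 0.27888109 -0.39360824 -0.51667355]
top tip 2 295.0443092699004 [ 570.98390822 -252.72483018  296.34012172]
head 75 [ 552. -283.  200.] [ 585. -254.  219.]
side tip 31 285.01156064846225 [ 572.71369734 -262.65286143  293.35589352]
head 339 [ 552. -285.  195.] [ 600. -241.  215.]
tip_210.png
tip_side.png
tip_top.png
```

Call:
{"api": "step_arm", "payload": {"deltas": [{"x": -0.001,"y": 0,"z": -0.01,"spin": 0},{"x": 0,"y": 0,"z": -0.015,"spin": 0},{"x": 0,"y": 0,"z": -0.015,"spin": 0},{"x": 0,"y": 0,"z": -0.012,"spin": 0},{"x": 0,"y": 0,"z": -0.008,"spin": 0},{"x": 0,"y": 0,"z": -0.004,"spin": 0},{"x": 0,"y": 0,"z": -0.002,"spin": 0},{"x": 0,"y": 0,"z": 0,"spin": 0}]}}

```text
time: 22.15
position: [579.0, -264.9, 196.2]
orientation: [0.458, -0.454, -0.53, 0.55]
ft_force: [-0.5, -0.0, -0.0]
finger_gap: 0.6
```

```bash
python3 tip.py
```

```text
[ 578.99685866 -264.86688093  196.24093074] 0.6300848879539692 [-0.49  0.24  1.36 -0.03  1.55 -2.23] [-0.46307126 -0.0119306  -0.01632751]
top tip 2 214.550185236488 [ 568.87416056 -253.38511806  214.74267333]
head 17 [ 553. -284.  199.] [ 569. -250.  215.]
side tip 19 214.55612288409316 [ 570.38449049 -265.21310104  222.69044208]
head 139 [ 552. -284.  194.] [ 594. -246.  224.]
```

Aligned over the head at about 1 cm clearance. Pressing slowly in stages, watching the force.

Call:
{"api": "step_arm", "payload": {"deltas": [{"x": 0,"y": 0,"z": -0.003,"spin": 0},{"x": 0,"y": 0,"z": -0.003,"spin": 0},{"x": 0,"y": 0,"z": -0.003,"spin": 0},{"x": 0,"y": 0,"z": -0.003,"spin": 0},{"x": 0,"y": 0,"z": -0.003,"spin": 0},{"x": 0,"y": 0,"z": -0.003,"spin": 0},{"x": 0,"y": 0,"z": -0.002,"spin": 0},{"x": 0,"y": 0,"z": 0,"spin": 0}]}}

```text
time: 23.25
position: [578.9, -264.8, 176.6]
orientation: [0.458, -0.454, -0.53, 0.55]
ft_force: [-2.4, 1.0, 7.6]
finger_gap: 0.7
```

Call:
{"api": "step_arm", "payload": {"deltas": [{"x": 0,"y": 0,"z": -0.002,"spin": 0},{"x": 0,"y": 0,"z": -0.002,"spin": 0},{"x": 0,"y": 0,"z": -0.001,"spin": 0},{"x": 0,"y": 0,"z": -0.001,"spin": 0},{"x": 0,"y": 0,"z": -0.001,"spin": 0},{"x": 0,"y": 0,"z": 0,"spin": 0},{"x": 0,"y": 0,"z": 0,"spin": 0},{"x": 0,"y": 0,"z": 0,"spin": 0}]}}

```text
time: 24.25
position: [579.0, -264.8, 170.2]
orientation: [0.458, -0.455, -0.53, 0.55]
ft_force: [-3.3, 1.8, 8.5]
finger_gap: 0.7
```

Call:
{"api": "step_arm", "payload": {"deltas": [{"x": 0,"y": 0,"z": -0.001,"spin": 0},{"x": 0,"y": 0,"z": -0.001,"spin": 0},{"x": 0,"y": 0,"z": -0.0005,"spin": 0},{"x": 0,"y": 0,"z": -0.0005,"spin": 0},{"x": 0,"y": 0,"z": 0,"spin": 0},{"x": 0,"y": 0,"z": 0,"spin": 0},{"x": 0,"y": 0,"z": 0,"spin": 0},{"x": 0,"y": 0,"z": 0,"spin": 0}]}}

```text
time: 25.25
position: [579.0, -264.9, 167.8]
orientation: [0.458, -0.455, -0.53, 0.55]
ft_force: [-5.1, 2.6, 11.9]
finger_gap: 0.5
```

Call:
{"api": "step_arm", "payload": {"deltas": [{"x": 0,"y": 0,"z": -0.0005,"spin": 0},{"x": 0,"y": 0,"z": -0.0005,"spin": 0},{"x": 0,"y": 0,"z": 0,"spin": 0},{"x": 0,"y": 0,"z": 0,"spin": 0},{"x": 0,"y": 0,"z": 0,"spin": 0},{"x": 0,"y": 0,"z": 0,"spin": 0},{"x": 0,"y": 0,"z": 0,"spin": 0},{"x": 0,"y": 0,"z": 0,"spin": 0}]}}

```text
time: 26.25
position: [579.1, -264.9, 167.7]
orientation: [0.458, -0.455, -0.53, 0.55]
ft_force: [-6.6, 3.0, 15.5]
finger_gap: 0.5
```

Call:
{"api": "step_arm", "payload": {"deltas": [{"x": 0,"y": 0,"z": -0.0005,"spin": 0},{"x": 0,"y": 0,"z": -0.0005,"spin": 0},{"x": 0,"y": 0,"z": 0,"spin": 0},{"x": 0,"y": 0,"z": 0,"spin": 0},{"x": 0,"y": 0,"z": 0,"spin": 0},{"x": 0,"y": 0,"z": 0,"spin": 0},{"x": 0,"y": 0,"z": 0,"spin": 0},{"x": 0,"y": 0,"z": 0,"spin": 0}]}}

```text
time: 27.25
position: [579.1, -264.9, 167.6]
orientation: [0.457, -0.455, -0.53, 0.55]
ft_force: [-8.3, 5.9, 20.5]
finger_gap: 0.7
```

```bash
python3 tip.py
```

```text
[ 579.14833822 -264.94376748  167.61321772] 0.6915765249400382 [-0.49  0.25  1.4  -0.03  1.5  -2.23] [-8.32981488  5.92768225 20.53342905]
top tip 18 185.66548013653278 [ 556.3412955  -271.81020879  188.53832217]
head 11 [ 553. -283.  186.] [ 570. -248.  193.]
side tip 86 185.65662718231602 [ 564.29801404 -266.56013265  191.08968772]
head 89 [ 552. -282.  185.] [ 571. -245.  205.]
```

On the hard stop: z no longer changes and the force is rising. The head reads about 192 in the depth data, 20 mm below 212. Releasing upward.

Call:
{"api": "step_arm", "payload": {"deltas": [{"x": 0,"y": 0,"z": 0.004,"spin": 0},{"x": 0,"y": 0,"z": 0.006,"spin": 0},{"x": 0,"y": 0,"z": 0.008,"spin": 0},{"x": 0,"y": 0,"z": 0.01,"spin": 0},{"x": 0,"y": 0,"z": 0.02,"spin": 0},{"x": 0,"y": 0,"z": 0.03,"spin": 0},{"x": 0,"y": 0,"z": 0.03,"spin": 0},{"x": 0,"y": 0,"z": 0.03,"spin": 0}]}}

```text
time: 28.35
position: [578.8, -264.7, 303.6]
orientation: [0.458, -0.454, -0.53, 0.55]
ft_force: [0.1, -0.2, -0.2]
finger_gap: 0.6
```

Call:
{"api": "step_arm", "payload": {"deltas": [{"x": -0.015,"y": 0.015,"z": 0,"spin": 0},{"x": -0.025,"y": 0.03,"z": 0,"spin": 0},{"x": -0.025,"y": 0.04,"z": 0,"spin": 0},{"x": -0.025,"y": 0.04,"z": 0,"spin": 0},{"x": -0.025,"y": 0.04,"z": 0,"spin": 0},{"x": -0.015,"y": 0.04,"z": 0,"spin": 0},{"x": -0.01,"y": 0.04,"z": 0,"spin": 0},{"x": 0,"y": 0.02,"z": 0,"spin": 0}]}}

```text
time: 29.35
position: [438.3, 1.9, 303.2]
orientation: [0.458, -0.454, -0.531, 0.55]
ft_force: [-0.5, -1.0, 0.3]
finger_gap: 0.7
```

```bash
python3 jug.py 494 -316
python3 - <<'E'
from h import *
P0={n:np.load(f"c_{n}.npz")["P"] for n in("top","side")}
for n in("top","side"):
    c=cal(n);im,d=snapshot(n);P=cloud(n,d,c);np.savez("c3_"+n,im=im,P=P)
    for nm,X in(("before",P0[n]),("after",P)):
        X=X.reshape(-1,3);t=X[(np.hypot(*(X[:,:2]-[578.8,-263.8]).T)<18)];t=t[(t[:,2]>170)&(t[:,2]<225)]
        o=X[(X>[484,-325,130]).all(1)&(X<[512,-296,197]).all(1)];print(n,nm,"head z",np.median(t[:,2]).round(1),"tip min",o.min(0).round() if len(o) else None,o.mean(0).round(1) if len(o) else None)
        for k,(lo,hi) in {"mortar":([540,-480,45],[680,-370,66]),"small":([640,-380,20],[715,-300,120]),"funnel":([425,-240,150],[525,-110,210]),"beaker":([555,230,80],[640,320,102])}.items():
            g=X[(X>lo).all(1)&(X<hi).all(1)];print("  ",k,len(g),np.median(g,0).round(1) if len(g) else None)
    if n=="top": cv2.imwrite("pics/fin_top.png",cv2.resize(im[130:290,120:460],None,fx=2.35,fy=2.35))
    else: cv2.imwrite("pics/fin_side.png",cv2.resize(im[120:420,200:400],None,fx=2,fy=2))
E
```

```text
pos [438.27893749   1.89275803 303.18740826] yaw 99.70475415582442
top 125 jug centre [ 493.37659185 -317.15433207] rim z 86.58623974285838
side 218 jug centre [ 493.08780887 -316.37283039] rim z 85.62992850711468
top before head z 212.9 tip min [ 488. -320.  165.] [ 496.7 -312.2  188.1]
   mortar 337 [ 612.5 -436.5   57.1]
   small 319 [ 672.  -324.4   49.9]
   funnel 3 [ 449.8 -143.   201. ]
   beaker 169 [601.7 277.8  92.9]
top after head z 213.0 tip min [ 488. -321.  164.] [ 495.9 -312.5  186.7]
   mortar 335 [ 614.2 -437.3   57.2]
   small 318 [ 672.2 -324.1   49.3]
   funnel 3 [ 449.6 -142.6  204.5]
   beaker 169 [600.9 277.7  93.4]
side before head z 212.0 tip min [ 490. -321.  165.] [ 497.5 -314.1  186. ]
   mortar 557 [ 612.3 -414.7   57.1]
   small 531 [ 675.2 -348.    50. ]
   funnel 174 [ 477.5 -212.4  193.7]
   beaker 178 [599.8 276.3  89.5]
side after head z 212.1 tip min [ 490. -321.  164.] [ 497.4 -314.4  185.8]
   mortar 558 [ 612.3 -414.2   56.8]
   small 535 [ 675.5 -348.1   49.9]
   funnel 174 [ 477.5 -212.2  194.1]
   beaker 178 [599.8 276.6  89.3]
```

View pics/fin_side.png

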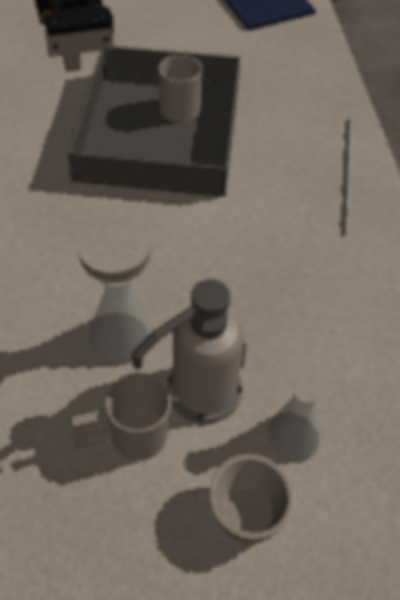

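View pics/fin_top.png

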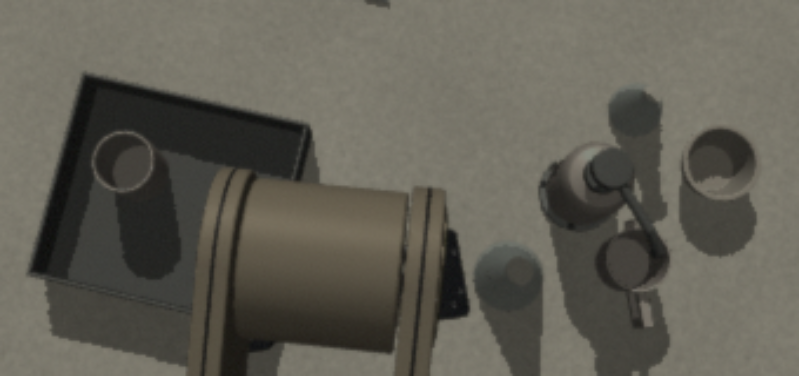

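The final side view shows the jug upright under the spout, with its mouth at px (140,400). The pump head is up at (210,297). In the top view the beaker at (123,160), both flasks and the mortar are in their original places. Handing in.

```bash
python3 -c "
from rig import *
print(job_done())"
```

```text
the job is handed in; nothing more can be done
None
```

The jug is standing upright on the bench under the spout, and the pump was pressed fully down and sprang back. I handed the job in with the arm clear, at about 30 s of the 58 s allowed.

**Final checks:**
- **Jug position:** its centre measures about (493, -317), within roughly 1.5 mm of the estimated outlet at (494, -315.5). The rim is at 85.5–86.5 mm, where 85 was expected.
- **Pump:** I pressed it only after letting go of the jug. It reached the hard stop at about 20 N, with the head near 192 mm, and returned to 212–213 mm.
- **Other objects:** the beaker, both flasks and the mortar measure the same before and after, within noise.

**What went wrong or disagreed:**
- **Fingertip height:** the fingertips sit about 37 mm higher than the stated tool geometry. The first grip therefore closed just above the handle. I measured the offset with two cameras and gripped again successfully.
- **Joint 6:** it ran to its range limit (-2.66) on the way across and left the tool tilted about 1.7°. I turned back from the limit and eased the grip to 3 N so the jug could settle level before release.

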